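# Lay the scraper blade in its tray and show the turned handle to the camera

### The job

First lay the loose steel blade flat in its long black-walled compartment of the green tray, either way round, set down rather than dropped, and let it go. Then lift the pale ash handle out of the tray, gripping it by the wood well clear of its brass ferrule, and hold it up at the inspection stand with the ferrule midway between camera lens and white disc, the handle level and square across the line of sight. Finish while still holding it there, steady and carried by nothing else; do not touch the stand, and leave the walnut handle, wax tin and bowl where they are.

Things in the scene. Friction and masses are not known exactly. Their poses are not given: they have to be found in the camera images.
- tray: Green tray fixed to the bench, 260 (x) x 250 (y) mm, floor top at 6 mm, rim 14 mm high at the x ends. Origin: centre of its underside; x along its lanes, z up. At y = +75 mm the blade compartment; at y = -15 and -95 mm two handle lanes, each with two black V saddles at x = -60 and +60 mm (20 mm long, tops about 41 mm above the bench); a handle is free to grip between them.
- blade_bed (a point): Centre of the blade compartment's floor (yellow strip, 6 mm above the bench). x along the compartment, y across, z up. Inside 180 x 33 mm; black walls 4 mm thick rise 14 mm above the floor: end stops, and side walls only from 55 to 95 mm either side of the middle. The middle 110 mm is open at the sides for the fingers.
- blade: Loose flat steel scraper blade, 160 mm long (x), 24 mm wide (y), 8 mm thick (z), round nose at x = +80 mm, dark 12 mm wide tang from x = -40 to -80 mm. Starts flat on the bench. Origin: its centre, mid-length and mid-thickness (4 mm above what it lies on). About 0.22 kg, balance point 7 mm from the origin towards the nose.
- ash_handle: Loose turned pale ash handle, 220 mm long, round, 30 mm diameter, butt at x = -110 mm, brass ferrule (22 mm diameter, 30 mm long) at the +x end. Starts in one of the tray's handle lanes, axis 42 mm above the bench, ferrule towards the tray's +x. Origin: on its axis at mid-length; x towards the ferrule (it may be rolled about x). About 0.16 kg, balanced near the origin.
- ferrule (a point): Centre of the ash handle's brass ferrule, on the axis, 95 mm from the handle's origin along +x.
- view_point (a point): Point in the air midway between camera lens and white disc, 190 to 260 mm above the bench. y: line of sight (lens face 110 mm away at +y, white disc of 100 mm diameter 112 mm away at -y); x: level, across it, pointing away from the robot; z up. 79 mm below runs the stand's 22 mm wide crossbar, on a column with a 130 x 130 x 12 mm foot; nothing is above.
- yoke (a joint): Height setting of the inspection stand's yoke, 0 to 0.07 m (0: view point 190 mm above the bench). Clamped stiffly; not to be moved.
- stand: The inspection stand, fixed to the bench. Origin: centre of its foot's underside, straight below the view point; axes as those of the view point.
- walnut_handle: Dark walnut handle of the same shape and size, in the tray's other handle lane; leave it. Origin and axes as the ash handle's.
- wax_tin: Blue round tin with a white lid, 66 mm diameter, 55 mm high, standing on the bench; leave it. Origin: centre of its underside.
- turned_bowl: Small dark wooden bowl, 90 mm across, 40 mm high, standing on the bench; leave it. Origin: centre of its underside.
Things that resemble listed ones, but are neither listed nor needed, are in the scene too. Of the things like the blade, leave any that is orange or pink; of the rest the larger one is meant.

How it is judged (in metres and radians):
On the way, in this order (a step that is already met when the one before it is completed fails the run):
1. the blade lies flat in its compartment, let go (x of blade in the frame of blade_bed between -0.014 and 0.014 m and y of blade in the frame of blade_bed between -0.009 and 0.009 m and z of blade in the frame of blade_bed between -0.001 and 0.0075 m and angle between the x axis of blade and the x axis of blade_bed, either way round below 0.15 rad and angle between the z axis of blade and the z axis of blade_bed, either way round below 0.06 rad and contact force between the fingers and blade below 0.3 N), for 0.2 s.
2. the ash handle is lifted out of the tray (height (world z) of ash_handle above 0.1 m and contact force between the fingers and ash_handle above 1 N), for 0.2 s.
At the end, for the whole second after the job is handed in: Blade flat in its compartment (within 14 mm along, 9 mm across, 0.15 rad), let go, at rest; ash handle steady in the fingers, gripped 50 mm or more from the ferrule centre, touching neither stand nor tray, ferrule within 20 mm of the view point, level within 0.17 rad, square within 0.2 rad (all of step 1 and linear speed of blade below 0.02 m/s and distance between ferrule and view_point below 0.02 m and angle between the x axis of ash_handle and the x axis of view_point, either way round below 0.2 rad and angle between ash_handle's own x axis and vertical between 1.4008 and 1.7408 rad and height (world z) of ferrule above 0.15 m and contact force between the fingers and ash_handle above 2 N and contact force between ash_handle and stand below 0.3 N and contact force between ash_handle and tray below 0.3 N and distance between the grasp point and ferrule above 0.05 m and linear speed of ash_handle below 0.03 m/s and angular speed of ash_handle below 0.2 rad/s); the arm keeps its last pose, push and grip.
It fails at once if the blade is dropped or thrown (moving over 0.5 m/s with no finger on it) (linear speed of blade above 0.5 m/s and contact force between the fingers and blade below 0.1 N).
It fails at once if the ash handle is dropped or thrown (moving over 0.5 m/s with no finger on it) (linear speed of ash_handle above 0.5 m/s and contact force between the fingers and ash_handle below 0.1 N).
It fails at once if the inspection stand is touched (over 2 N) (contact force between anything else and stand above 2 N).
It fails at once if the walnut handle, wax tin or bowl is moved by more than 15 mm (distance of any of walnut_handle, wax_tin, turned_bowl from where it was at the start of the episode above 0.015 m).
It also fails if it takes over 64 s, if anything falls off the work surface, if the arm or the gripper's body presses on something with over 40 N, if the wrist force passes 120 N, or if a joint passes its speed limit or range.

### The arm

A 6-joint arm with a two-finger parallel gripper is mounted at the origin on the work surface. World frame = base frame: x ahead of the robot, y to its left, z up, the work surface at z = 0. Lengths are in mm, angles in rad, forces in N, time in s.
With the tool pointing down it reaches from about 250 to 800 mm from the base axis. Payload 8.5 kg.
Tool frame: the origin (TCP) lies at the very end of the fingers, on their centre line; the grasp point (between the pads) lies 19 mm behind it; z points along the fingers, y is the line along which they close (so a half turn about z gives the same grasp; the last joint's range is limited). The gripper opens to 85 mm and grips with 20 to 120 N. Pads are 22 mm wide; open, the fingers measure 114 mm over their backs; the gripper's body (76 mm by 85 mm) begins 54 mm behind the grasp point. The pads swing forward as they close: fully open they stand 13 mm farther back than shut.
Start: joints at [1.116, 0.238, -0.013, 1.319, 0, 1.571], TCP at [230.602, 471.594, 231.276] pointing down, gripper open.
Joint ranges: [-2.66, 2.66], [-1.03, 1.9], [-1.14, 1.46], [-1.82, 2.27], [-1.45, 1.34], [-3.14, 3.14]. Speed limits (rad/s): [2.22, 2.22, 2.79, 3.14, 3.14, 3.14].

### API

Orientations are given as a unit quaternion [w, x, y, z].
In Python, from workcell import r gives the robot as it stands.
- The arm moves only by the tool jog_arm, never from a script. Its argument "moves" is a list of rows, each a list of 6 numbers: the shift along the tool's x, y, z in units of 0.06 m (1.0 is 0.06 m), then the turn, a rotation vector about the tool's x, y, z in units of 8 degrees (1.0 is 8 degrees). A call has 1 to 12 rows; each row shifts and turns the commanded pose from where the row before left it, along the tool's axes as they then stand; what a row does not reach is not made up. A row lasts 1/8 s, in which the tool goes at most 62.5 mm and 10.7 degrees, less where a joint would pass 70% of its speed; a pose out of reach is approached as far as the arm can. A call with a number of a shift or a turn outside -1 to 1 is refused whole. A call with a gripper value outside its range is refused whole. "claw" is the opening, from 0 (shut) to 1 (fully open), set as the call begins (left out, the last holds). The fingers move at their own pace and stop on an object; the grip force is fixed at half the most. Time passes only in rows, so rows that do not move let the fingers close. It gives the time, the measured TCP pose, the force, the opening and the grip force at its end, in the units of the state.
- r.get_obs(): the state, without advancing time (a new reading comes with each control period).
- r.camera(name): name is "scene" or "side" or "wrist"; returns the picture (384x512x3 uint8, blue, green, red); there is no depth.
- r.camera_info(name): a dict with "fx", "fy", "cx", "cy" (pixels), "position" and "rotation" of the camera in the world. Camera axes: x right, y up, looking along -z (the intrinsics and any distortion apply to the point x, -y, -z); pixel columns grow to the right and rows downward; lengths in mm; the calibration is good to about 2 mm. A picture is of the moment at which its call begins: read the wrist's pose just before it. camera_info takes no time and is no camera call; for the wrist camera it gives the pose at the moment of the call.
- r.sign_off(): hands the job in; it is judged then, once.
The state is a dict: "time_s": time; "qpos": joint angles; "joint_velocities": joint speeds; "joint_efforts": joint torques, N m; "position": TCP position; "tool_rot": TCP orientation; "contact_force": force on the tool from outside, world axes, zero at the start; "ft_torque": the same for the moment, N m; "grip_width": finger opening in mm; "finger_force": force on a finger pad.
Only numpy, scipy, OpenCV 4.12 (cv2) and the standard library are available. Lean on these libraries where they do the work, as an engineer would, in place of code of your own. Each camera call takes 0.05 s, during which the arm holds its last target. There are 200 camera calls.

## Working session

There is one attempt and no reset: what is moved stays moved. The work goes in short steps, Python scripts to look and compute and a tool call to move; the robot and the scene stay as the last step left them, time stands still between calls to the robot, and variables do not carry over. Pictures are saved under pics/ and viewed, at most 13 in all, crops included, and the job is handed in when it is done.

Besides the shell and the picture viewer there is one more tool, called as name(argument=value, ...) on one line, values as JSON. jog_arm: Moves the arm, as the interface text tells. Its arguments: {"type":"object","properties":{"moves":{"type":"array","items":{"type":"array","items":{"type":"number","minimum":-1,"maximum":1}}},"claw":{"type":"number"}},"required":["moves"]}

```bash
mkdir -p pics; ls
cat > a.py <<'E'
import cv2,numpy as np
from workcell import r
for n in("scene","side","wrist"):
    i=r.camera_info(n); im=r.camera(n); cv2.imwrite(f"pics/{n}0.png",im); print(n,i)
o=r.get_obs();print({k:np.round(v,3) for k,v in o.items()})
a=cv2.imread("pics/scene0.png");b=cv2.imread("pics/side0.png")
cv2.imwrite("pics/w.png",cv2.resize(cv2.imread("pics/wrist0.png"),None,fx=1,fy=1))
for n,x in(("s",a),("d",b)): cv2.imwrite(f"pics/{n}1.png",cv2.resize(x,(800,600),interpolation=cv2.INTER_CUBIC))
E
python3 a.py
```

```text
pics
scene {'fx': 387.8172464093214, 'fy': 387.8172464093214, 'cx': 261.1290345763311, 'cy': 195.60153287900428, 'position': array([1287.93514269,  306.57526408,  740.21489083]), 'rotation': array([0.52505911, 0.25471816, 0.36392149, 0.72594265])}
side {'fx': 442.71584669095057, 'fy': 442.71584669095057, 'cx': 260.14207823163895, 'cy': 196.55480261853495, 'position': array([ -26.18855572, -511.23761154, 1046.72877045]), 'rotation': array([ 0.87084051,  0.32377168, -0.13689334, -0.34361157])}
wrist {'fx': 344.0483854603118, 'fy': 344.0483854603118, 'cx': 254.03308579392208, 'cy': 188.3311799098231, 'position': array([163.66340376, 504.83979983, 373.19872271]), 'rotation': array([ 0.83907679, -0.12606227, -0.07758681,  0.52348708])}
{'time_s': np.float64(0.15), 'qpos': array([ 1.116,  0.239, -0.014,  1.319, -0.   ,  1.571]), 'joint_velocities': array([ 0.001, -0.002,  0.001, -0.001,  0.001, -0.   ]), 'joint_efforts': array([-2.0000e-03, -5.3908e+01,  3.4660e+01,  1.4000e-02, -0.0000e+00,
       -0.0000e+00]), 'position': array([230.492, 471.352, 230.821]), 'tool_rot': array([-0.   ,  0.225,  0.974, -0.001]), 'contact_force': array([-0.003, -0.256, -0.516]), 'ft_torque': array([-0.005,  0.058, -0.003]), 'finger_force': np.float64(0.0), 'grip_width': np.float64(85.256)}
```

View pics/s1.png

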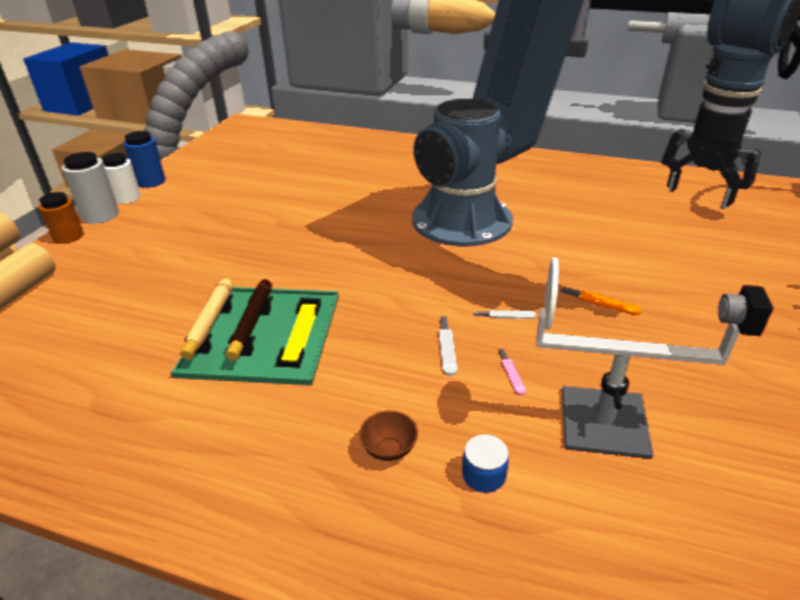

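View pics/d1.png

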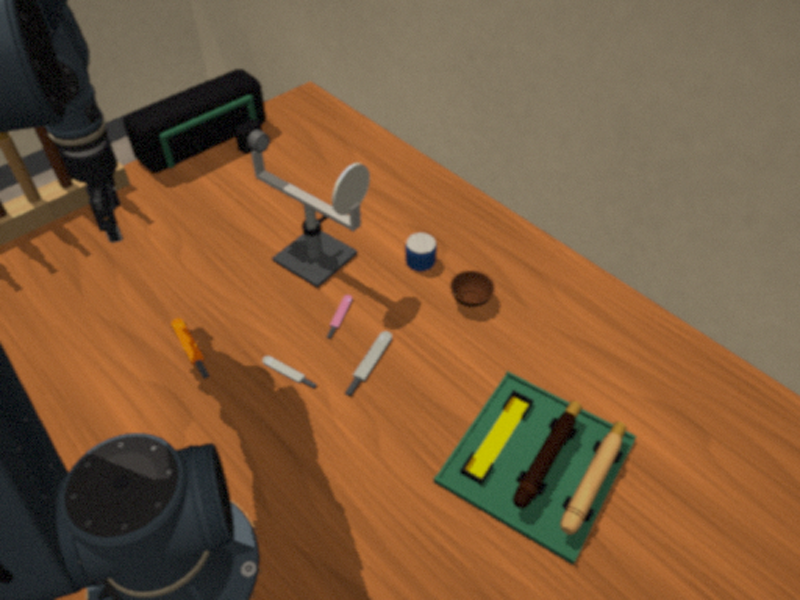

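View pics/w.png

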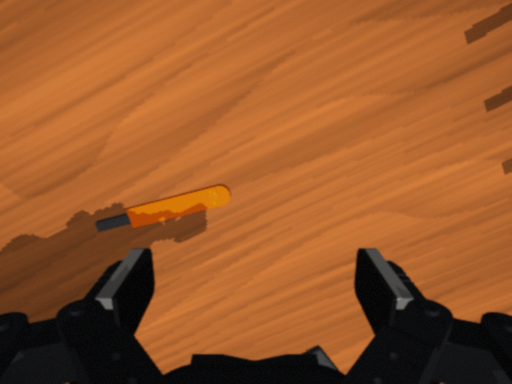

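The scene shows these blade-like things, in 800 px pictures:

| Thing | Scene | Side |
|---|---|---|
| Large grey | (447,345) | (370,362) |
| Small grey | (505,314) | (288,372) |
| Pink | (512,370) | (341,316) |
| Orange | (605,300) | (190,345) |

I choose the large grey one. Ash is at scene (207,318) and side (595,475), in the outer lane. Yellow strip is at (299,333) and (497,437). White disc is at (553,292) and (351,188), and the lens is at (733,308) and (260,140).

```bash
cat > h.py <<'E'
import cv2,numpy as np
from scipy.spatial.transform import Rotation as R
from workcell import r
def rot(q): return R.from_quat([q[1],q[2],q[3],q[0]])
def ray(i,uv):
    u,v=uv; d=rot(i["rotation"]).apply([(u-i["cx"])/i["fx"],-(v-i["cy"])/i["fy"],-1]); return i["position"],d/np.linalg.norm(d)
def plane(i,uv,z):
    p,d=ray(i,uv); return p+d*(z-p[2])/d[2]
def tri(i,a,j,b):
    p,d=ray(i,a);q,e=ray(j,b); s=np.linalg.lstsq(np.c_[d,-e],q-p,rcond=None)[0]
    x,y=p+d*s[0],q+e*s[1]; return (x+y)/2,np.linalg.norm(x-y)
def blob(m,box):
    """largest contour of mask in box x0,y0,x1,y1"""
    k=np.zeros_like(m);x0,y0,x1,y1=map(int,box);k[y0:y1,x0:x1]=m[y0:y1,x0:x1]
    c=max(cv2.findContours(k,cv2.RETR_EXTERNAL,cv2.CHAIN_APPROX_NONE)[0],key=cv2.contourArea)
    M=cv2.moments(c);return c,np.array([M['m10']/M['m00'],M['m01']/M['m00']])
def ends(c):
    b=cv2.boxPoints(cv2.minAreaRect(c))
    if np.linalg.norm(b[0]-b[1])>np.linalg.norm(b[1]-b[2]): b=np.roll(b,1,0)
    return (b[0]+b[1])/2,(b[2]+b[3])/2
E
cat > m.py <<'E'
from h import *
S,D=r.camera_info("scene"),r.camera_info("side")
a,b=cv2.imread("pics/scene0.png"),cv2.imread("pics/side0.png")
ha,hb=[cv2.cvtColor(x,cv2.COLOR_BGR2HSV) for x in(a,b)]
f=.64
def bx(*v): return np.array(v)*f
def mk(h,lo,hi): return cv2.inRange(h,lo,hi)
def show(n,ea,eb):
    for p,q in zip(ea,eb): print(n,np.round(p,1),np.round(q,1),*[np.round(t,1) for t in tri(S,p,D,q)])
def srt(e,ax): return sorted(e,key=lambda p:p[ax])
gr=lambda h:mk(h,(0,0,60),(179,90,255))
ca,ma=blob(mk(ha,(0,0,90),(179,80,255)),bx(430,310,468,385)); cb,mb=blob(mk(hb,(0,0,90),(179,80,255)),bx(335,325,400,400))
show("bladelight",srt(ends(ca),1),srt(ends(cb),1)[::-1]);show("bl c",[ma],[mb]);print(cv2.contourArea(ca))
# with tang: not-orange = hue/sat
ca,_=blob(mk(ha,(0,0,0),(179,110,255)),bx(430,310,468,385));cb,_=blob(mk(hb,(0,0,0),(179,110,255)),bx(335,325,400,400))
show("blade+tang",srt(ends(ca),1),srt(ends(cb),1)[::-1])
ya,yma=blob(mk(ha,(24,150,100),(35,255,255)),bx(260,290,340,380)); yb,ymb=blob(mk(hb,(24,150,90),(35,255,255)),bx(450,380,550,490))
show("yellow",[yma],[ymb]);show("yend",srt(ends(ya),1),srt(ends(yb),1)[::-1])
aa,_=blob(mk(ha,(8,60,120),(27,190,255)),bx(175,270,236,362)); ab,_=blob(mk(hb,(8,40,110),(27,190,255)),bx(555,415,632,535))
show("ash",srt(ends(aa),1),srt(ends(ab),1)[::-1])
ga,_=blob(mk(ha,(50,80,20),(90,255,255)),bx(160,280,350,390)); gb,_=blob(mk(hb,(50,80,20),(90,255,255)),bx(420,360,650,570))
qa=cv2.approxPolyDP(cv2.convexHull(ga),6,True)[:,0];qb=cv2.approxPolyDP(cv2.convexHull(gb),6,True)[:,0]
print("tray S");[print(q,plane(S,q,14).round(0)) for q in qa];print("D");[print(q,plane(D,q,14).round(0)) for q in qb]
da,_=blob(mk(ha,(0,0,130),(179,60,255)),bx(540,250,562,330)); db,_=blob(mk(hb,(0,0,110),(179,70,255)),bx(330,160,372,205))
ea,eb=cv2.fitEllipse(da),cv2.fitEllipse(db);print(ea,eb)
show("disc",[ea[0]],[eb[0]])
fa,fma=blob(mk(ha,(0,0,20),(179,90,110)),bx(555,380,660,460));fb,fmb=blob(mk(hb,(0,0,20),(179,90,110)),bx(268,228,360,290))
fqa=cv2.approxPolyDP(cv2.convexHull(fa),4,True)[:,0];fqb=cv2.approxPolyDP(cv2.convexHull(fb),4,True)[:,0]
print("foot S");[print(q,plane(S,q,12).round(0)) for q in fqa];print("D");[print(q,plane(D,q,12).round(0)) for q in fqb]
show("lens",[np.array([733,308])*f],[np.array([261,141])*f])
v=np.zeros((600,800,3),np.uint8)
def crop(im,x0,y0,w,h,s):
    return cv2.resize(im[y0:y0+h,x0:x0+w],None,fx=s,fy=s,interpolation=cv2.INTER_CUBIC)
for im,cs in((a,[ca,ya,aa,da,fa]),(b,[cb,yb,ab,db,fb])): pass
w=crop(a,265,190,80,75,5);v[:375,:400]=w
v[:375,400:]=crop(b,160,180,80,75,5)
v[375:600,:250]=crop(a,450,160,50,45,5);v[375:600,250:500]=crop(b,145,75,50,45,5);v[375:600,500:750]=crop(a,330,160,50,45,5)
cv2.imwrite("pics/crop.png",v)
E
python3 m.py
```

```text
bladelight [283.6 202.9] [228.3 242.8] [414.4  68.4  22.4] 10.6
bladelight [288.1 239.2] [248.  212.4] [540.1 120.3   4.8] 5.2
bl c [286.  223.7] [238.4 227.4] [480.7  97.5   5. ] 5.8
234.5
blade+tang [283.5 202.8] [222. 252.] [389.6  64.2   4.3] 5.5
blade+tang [288.1 239.4] [248.5 212.3] [541.1 120.    4.8] 6.3
yellow [191.6 212.4] [317.8 279.9] [ 518.8 -181.4    7.1] 4.4
yend [198.9 193.6] [302.  303.3] [ 434.4 -199.6   11.8] 7.3
yend [184.6 231.7] [333.8 255.5] [ 606.4 -160.2   11.9] 7.6
ash [131. 172.] [369.5 340.7] [ 460.9 -397.9   70.8] 20.1
ash [131. 230.] [394.1 262.2] [ 679.8 -288.    46.7] 27.8
tray S
[215 187] [ 388. -161.   14.]
[198 245] [642. -97.  14.]
[110 240] [ 698. -333.   14.]
[149 184] [ 437. -372.   14.]
D
[325 239] [ 632. -110.   14.]
[405 279] [ 690. -343.   14.]
[366 359] [ 440. -405.   14.]
[279 308] [ 383. -172.   14.]
((353.7711181640625, 184.5888214111328), (3.8839101791381836, 46.89599609375), 3.8992295265197754) ((183.0501708984375, 45.327606201171875), (70.85334014892578, 148.3343048095703), 0.0)
disc [353.8 184.6] [183.1  45.3] [618.  343.6 361.9] 194.5
foot S
[409 253] [499. 434.  12.]
[416 292] [625. 454.  12.]
[362 286] [646. 333.  12.]
[360 248] [520. 312.  12.]
[400 243] [468. 411.  12.]
D
[227 160] [637. 327.  12.]
[203 182] [516. 303.  12.]
[175 165] [496. 425.  12.]
[204 148] [618. 425.  12.]
lens [469.1 197.1] [167.   90.2] [552.9 500.9 244.1] 12.1
```

View pics/crop.png

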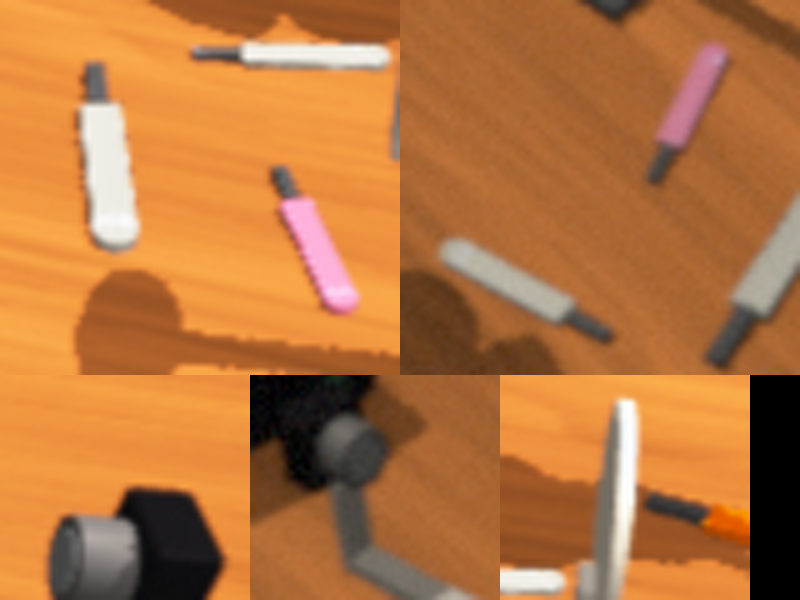

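Crop: the chosen blade at (108,155) of the left crop is clearly the broadest grey one. The small grey is at (290,57) and pink at (315,240). Measured length is 161 mm at z≈4.5, which fits. Next is a closer look with the wrist camera.

```bash
cat >> h.py <<'E'
def go(xyz,yaw=None,o=None,tilt=None):
    """print shift (tool frame, row units) then turn (row units) to TCP xyz with tool y heading yaw deg, tool down"""
    o=o or r.get_obs(); T=rot(o["tool_rot"]); print("shift",np.round(T.inv().apply(np.array(xyz)-o["position"])/60,2))
    if yaw is not None:
        best=None
        for k in(0,180):
            c=np.radians(yaw+k);y=np.array([np.cos(c),np.sin(c),0]);z=np.array([0,0,-1.]);x=np.cross(y,z)
            v=np.degrees((T.inv()*R.from_matrix(np.c_[x,y,z])).as_rotvec())/8; print("turn",v.round(2),"q6",o["qpos"][5].round(2))
E
python3 - <<'E'
from h import *
i=r.camera_info("wrist");o=r.get_obs();T=rot(o["tool_rot"])
print(plane(i,(256,192),0),T.inv().apply(i["position"]-o["position"]),(T.inv()*rot(i["rotation"])).as_matrix().round(3), T.as_matrix().round(3))
go((465,92,200),110,o)
E
```

```text
[270.96503239 454.13971475   0.        ] [  74.74445778    0.59698802 -142.4574605 ] [[-0.001  0.956  0.293]
 [ 1.     0.     0.001]
 [ 0.001  0.293 -0.956]] [[-0.898  0.439 -0.   ]
 [ 0.439  0.898 -0.001]
 [-0.    -0.001 -1.   ]]
shift [-6.29 -3.96  0.52]
turn [-0.01 -0.   -5.76] q6 1.57
turn [-0.000e+00  1.000e-02  1.674e+01] q6 1.57
```

jog_arm(moves=[[-0.9, -0.57, 0, 0, 0, 0], [-0.9, -0.57, 0, 0, 0, 0], [-0.9, -0.57, 0, 0, 0, 0], [-0.9, -0.57, 0, 0, 0, 0], [-0.9, -0.57, 0, 0, 0, 0], [-0.9, -0.57, 0, 0, 0, 0], [-0.9, -0.55, 0, 0, 0, 0], [0, 0, 0, 0, 0, -1], [0, 0, 0, 0, 0, -1], [0, 0, 0, 0, 0, -1], [0, 0, 0, 0, 0, -1], [0, 0, 0, 0, 0, -1]])

```text
time_s: 1.65
position: [460.5, 99.4, 231.1]
tool_rot: [-0.0, -0.124, 0.992, -0.0]
contact_force: [0.2, -1.3, -0.9]
grip_width: 85.4
finger_force: 0.0
```

jog_arm(moves=[[0, 0, 0, 0, 0, -0.76], [0, 0, 0, 0, 0, 0], [0, 0, 0, 0, 0, 0]])

```text
time_s: 2.02
position: [460.6, 99.5, 231.2]
tool_rot: [-0.0, -0.173, 0.985, -0.0]
contact_force: [0.2, -0.2, -0.9]
grip_width: 85.4
finger_force: 0.0
```

```bash
cat > w.py <<'E'
import sys,pickle
from h import *
n=sys.argv[1]
i=r.camera_info("wrist");o=r.get_obs();im=r.camera("wrist");cv2.imwrite(f"pics/{n}.png",im);pickle.dump((i,o),open(n+".pkl","wb"))
print(o["time_s"],o["position"].round(1),o["qpos"].round(2))
E
python3 w.py w1
```

```text
2.025 [460.6  99.5 231.2] [ 0.21  0.15 -0.13  1.29 -0.   -0.13]
```

View pics/w1.png

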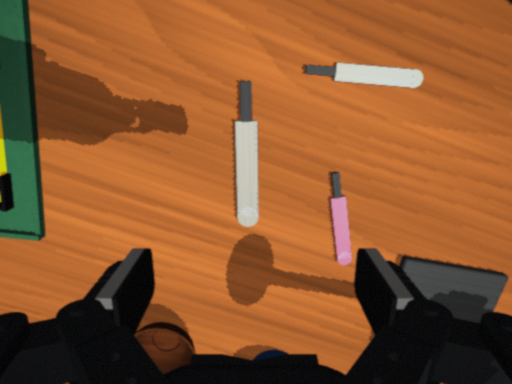

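Wrist view: the blade runs vertically from (245,82) to (248,226), with its tang toward the robot. The small grey is at (364,75), pink at (340,218), the stand foot's corner at lower right, and the tray's edge at left.

```bash
cat > m2.py <<'E'
from h import *; import pickle,sys
i,o=pickle.load(open("w1.pkl","rb"));h=cv2.cvtColor(cv2.imread("pics/w1.png"),cv2.COLOR_BGR2HSV)
m=cv2.inRange(h,(0,0,0),(179,110,255)); c,_=blob(m,(215,70,280,235)); t,n=sorted(ends(c),key=lambda p:p[1])
cl,_=blob(cv2.inRange(h,(0,0,110),(179,110,255)),(215,70,280,235));t2,n2=sorted(ends(cl),key=lambda p:p[1])
P=[plane(i,p,8) for p in(t,n,t2,n2)];print(t,n,t2,*[p.round(1) for p in P],"len",np.linalg.norm(P[1]-P[0]),np.linalg.norm(P[3]-P[2]),"w",min(cv2.minAreaRect(cl)[1]))
d=P[1]-P[0];c0=(P[0]+P[1])/2;print("centre",c0,"head",np.degrees(np.arctan2(d[1],d[0])),np.degrees(np.arctan2(*(P[3]-P[2])[1::-1])))
S,D=r.camera_info("scene"),r.camera_info("side")
for a,u in((t,(283.5,202.8)),(n,(288.1,239.4))):print("S",tri(i,a,S,u))
for a,u in((t,(222,252)),(n,(248.5,212.3))):print("D",tri(i,a,D,u))
go((c0[0],c0[1],100),np.degrees(np.arctan2(d[1],d[0]))+90,o)
E
python3 m2.py
```

```text
[244.75732  80.93738] [247.17583 226.04706] [245.40576  119.843254] [391.8  64.8   8. ] [541.  120.4   8. ] [428.2  78.4   8. ] [541.  120.4   8. ] len 159.27448245778658 120.36356074146235 w 23.14678382873535
centre [466.39972747  92.59446358   8.        ] head 20.399692917411244 20.39969057567904
S (array([391.47211757,  65.99429256,   7.37207782]), np.float64(2.4198222639921783))
S (array([541.23381064, 121.75723247,   6.76094396]), np.float64(2.578489312642872))
D (array([392.15235284,  64.34843724,  -0.54992021]), np.float64(0.8952083342735904))
D (array([546.07070302, 121.65120609,  -3.1430845 ]), np.float64(0.8505285003821048))
shift [-0.05 -0.14  2.19]
turn [-0.   -0.   -0.06] q6 -0.13
turn [-0.    0.   22.44] q6 -0.13
```

jog_arm(moves=[[-0.15, -0.14, 0.5, 0, 0, -0.06], [0, 0, 0.9, 0, 0, 0], [0, 0, 0.9, 0, 0, 0], [0, 0, 0.7, 0, 0, 0], [0, 0, 0.4, 0, 0, 0], [0, 0, 0.25, 0, 0, 0], [0, 0, 0, 0, 0, 0]], claw=0.6)

```text
time_s: 2.95
position: [471.1, 94.5, 11.4]
tool_rot: [-0.001, -0.177, 0.984, -0.0]
contact_force: [0.5, 0.3, -0.8]
grip_width: 51.0
finger_force: 0.0
```

jog_arm(moves=[[0, 0, 0.14, 0, 0, 0], [0, 0, 0, 0, 0, 0]])

```text
time_s: 3.2
position: [472.0, 94.7, 3.9]
tool_rot: [0.0, -0.178, 0.984, -0.0]
contact_force: [1.2, -0.2, -0.3]
grip_width: 51.4
finger_force: 0.0
```

jog_arm(moves=[[0, 0, 0, 0, 0, 0], [0, 0, 0, 0, 0, 0], [0, 0, 0, 0, 0, 0], [0, 0, 0, 0, 0, 0], [0, 0, 0, 0, 0, 0]], claw=0)

```text
time_s: 3.82
position: [472.2, 94.7, 4.6]
tool_rot: [0.0, -0.178, 0.984, 0.0]
contact_force: [-1.5, -0.6, 5.6]
grip_width: 21.2
finger_force: 58.5
```

jog_arm(moves=[[0, 0, -0.1, 0, 0, 0], [0, 0, -0.3, 0, 0, 0], [0, 0, -0.5, 0, 0, 0], [0, 0, -0.6, 0, 0, 0], [0, 0, -0.6, 0, 0, 0], [0, 0, -0.6, 0, 0, 0], [0, 0, -0.6, 0, 0, 0], [0, 0, -0.2, 0, 0, 0], [0, 0, 0, 0, 0, 0]])

```text
time_s: 4.95
position: [472.1, 94.7, 213.9]
tool_rot: [0.0, -0.178, 0.984, -0.0]
contact_force: [-0.6, 0.6, -2.0]
grip_width: 21.1
finger_force: 59.0
```

jog_arm(moves=[[0.1, -0.3, 0, 0, 0, 0.2], [0.25, -0.6, 0, 0, 0, 0.2], [0.25, -0.6, 0, 0, 0, 0.2], [0.25, -0.6, 0, 0, 0, 0.25], [0.15, -0.5, 0, 0, 0, 0], [0, -0.2, 0, 0, 0, 0], [0, 0, 0, 0, 0, 0], [0, 0, 0, 0, 0, 0]])

```text
time_s: 5.95
position: [462.9, -82.9, 213.4]
tool_rot: [-0.0, -0.12, 0.993, 0.0]
contact_force: [1.0, -0.9, -1.8]
grip_width: 21.2
finger_force: 59.1
```

```bash
python3 w.py w2
```

```text
5.95 [462.9 -82.9 213.4] [-0.18  0.15 -0.17  1.25  0.   -0.42]
```

View pics/w2.png

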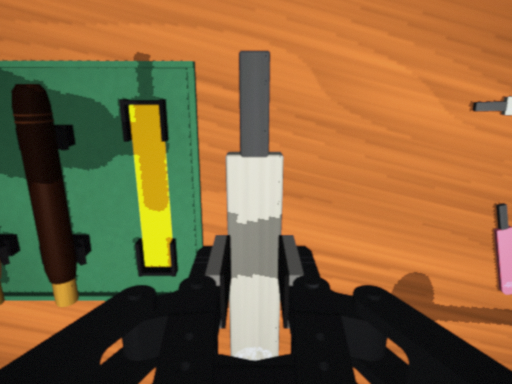

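The blade is held square, from (255,50) to (255,358). The compartment is at (125..175, 100..275), with yellow in partial shadow. The walnut is at (45,190), brass end near.

```bash
cat > m3.py <<'E'
from h import *; import pickle
i,o=pickle.load(open("w2.pkl","rb"));h=cv2.cvtColor(cv2.imread("pics/w2.png"),cv2.COLOR_BGR2HSV)
y,yc=blob(cv2.inRange(h,(17,160,90),(36,255,255)),(118,95,182,280));e=sorted(ends(y),key=lambda p:p[1])
P=[plane(i,p,6) for p in e];d=P[1]-P[0];c=(P[0]+P[1])/2
print("yellow",np.round(e,1),np.round(P,1),np.linalg.norm(d),"c",c,"cent",plane(i,yc,6),"head",np.degrees(np.arctan2(d[1],d[0])),"w",cv2.minAreaRect(y)[1])
# black walls: hull of dark unsaturated pixels, top rim corners
k,_=blob(cv2.morphologyEx(cv2.inRange(h,(0,0,0),(179,255,45)),cv2.MORPH_CLOSE,np.ones((9,9)))*1,(112,90,185,285))
m=np.zeros(h.shape[:2],np.uint8);m[90:285,112:185]=cv2.inRange(h,(0,0,0),(179,255,40))[90:285,112:185]
pts=cv2.findNonZero(m);b=cv2.boxPoints(cv2.minAreaRect(pts));print("black",b.round(0).tolist());Q=np.array([plane(i,p,20) for p in b]);print(Q.round(0).tolist(),Q.mean(0))
g,_=blob(cv2.inRange(h,(60,60,20),(90,255,255)),(100,40,215,310));x=np.array(g)[:,0]
S,D=r.camera_info("scene"),r.camera_info("side")
for a,u in((e[0],(198.9,193.6)),(e[1],(184.6,231.7)),(yc,(191.6,212.4))):print("S",*[np.round(v,1) for v in tri(i,a,S,u)])
for a,u in((e[0],(302,303.3)),(e[1],(333.8,255.5)),(yc,(317.8,279.9))):print("D",*[np.round(v,1) for v in tri(i,a,D,u)])
# blade in hand: axis at its z (top ~ tcp z + 4.5)
bz=o["position"][2]+4.5
bm,_=blob(cv2.inRange(h,(0,0,60),(179,60,255)),(215,40,295,235));t,_=sorted(ends(bm),key=lambda p:p[1])
print("tang end",t,plane(i,t,bz))
T=rot(o["tool_rot"]);print("tang in tool",T.inv().apply(plane(i,t,bz)-o["position"]))
row=[np.array([np.flatnonzero(cv2.inRange(h[v:v+1],(0,0,60),(179,60,255))[0,200:300]).mean()+200,v]) for v in(60,90,110,165,185,200)]
print([T.inv().apply(plane(i,q,bz)-o["position"]).round(1).tolist() for q in row])
E
python3 m3.py
```

```text
yellow [[144.1 102.6]
 [160.9 266.9]] [[ 434.  -201.3    6. ]
 [ 610.8 -155.9    6. ]] 182.52322198174485 c [ 522.38785103 -178.60347277    6.        ] cent [ 515.04605689 -181.61923023    6.        ] head 14.393351782691093 w (165.22711181640625, 33.27198028564453)
black [[119.0, 99.0], [164.0, 95.0], [184.0, 284.0], [139.0, 289.0]]
[[435.0, -221.0, 20.0], [421.0, -180.0, 20.0], [617.0, -125.0, 20.0], [635.0, -173.0, 20.0]] [ 526.86827065 -174.58638737   20.        ]
S [ 432.8 -198.    12.1] 3.0
S [ 606.2 -155.2   13.7] 1.0
S [ 515.3 -181.5    4.8] 0.7
D [ 435.3 -201.3    9.7] 4.1
D [ 618.3 -157.7   -5. ] 1.0
D [ 517.6 -182.5    6.3] 5.3
tang end [254.  52.] [ 379.80426904 -102.67966205  217.89241096]
tang in tool [85.45783076  0.53213457 -4.42800436]
[[82.6, 0.5, -4.4], [71.8, 0.5, -4.4], [64.2, 0.5, -4.4], [42.2, 0.5, -4.5], [33.6, 0.5, -4.5], [27.0, 0.5, -4.5]]
```

```bash
cat > m4.py <<'E'
from h import *; import pickle
i,o=pickle.load(open("w2.pkl","rb"));h=cv2.cvtColor(cv2.imread("pics/w2.png"),cv2.COLOR_BGR2HSV)
m=cv2.inRange(h,(17,140,90),(36,255,255))
L=[];Rr=[]
for v in range(100,276,8):
    u=np.flatnonzero(m[v,118:185])
    if len(u):
        a,b=plane(i,(u[0]+117.5,v),6),plane(i,(u[-1]+118.5,v),6);print(v,u[0]+118,u[-1]+118,a[:2].round(1),b[:2].round(1),len(u))
        if 145<=v<=225:L.append(a);Rr.append(b)
for X in(L,Rr):
    X=np.array(X)[:,:2];l=cv2.fitLine(X.astype(np.float32),cv2.DIST_HUBER,0,.01,.01).ravel();print("dir",np.degrees(np.arctan2(l[1],l[0]))%180,"pt at x=522",l[3]+(522-l[2])*l[1]/l[0])
# column profile along strip centreline for ends
for v in list(range(98,108))+list(range(260,276)): print(v,h[v,int(144+(v-103)*.102)].tolist(),end=" ")
# tray +y edge (green/wood), floor rim absent at y side: use z=6
G=[]
for v in range(75,235,10):
    u=np.flatnonzero(cv2.inRange(h[v:v+1],(60,60,20),(90,255,255))[0,175:215]);
    if len(u):G.append(plane(i,(u[-1]+175.5,v),6)[:2])
G=np.array(G,np.float32);l=cv2.fitLine(G,cv2.DIST_HUBER,0,.01,.01).ravel();print("\ntray edge dir",np.degrees(np.arctan2(l[1],l[0]))%180,"y at x=522",l[3]+(522-l[2])*l[1]/l[0],G.round(0).tolist())
E
python3 m4.py
```

```text
108 128 158 [ 443.1 -216.6] [ 435.8 -186.7] 31
116 129 159 [ 450.7 -214.6] [ 443.3 -184.5] 31
124 130 160 [ 458.3 -212.5] [ 450.9 -182.2] 31
132 131 160 [ 466.1 -210.5] [ 458.9 -181. ] 30
140 132 161 [ 473.9 -208.4] [ 466.7 -178.7] 30
148 133 165 [ 481.9 -206.3] [ 473.8 -173.4] 33
156 134 165 [ 489.9 -204.1] [ 482.1 -172. ] 32
164 135 166 [ 498.1 -201.9] [ 490.2 -169.6] 32
172 136 167 [ 506.4 -199.7] [ 498.5 -167.2] 32
180 136 167 [ 515.1 -198.5] [ 507.1 -165.7] 32
188 137 168 [ 523.6 -196.3] [ 515.5 -163.2] 32
196 138 168 [ 532.3 -194. ] [ 524.4 -161.7] 31
204 139 169 [ 541.  -191.6] [ 533.1 -159.2] 31
212 140 170 [ 549.9 -189.3] [ 542.  -156.6] 31
220 140 170 [ 559.2 -188. ] [ 551.2 -155. ] 31
228 141 171 [ 568.4 -185.5] [ 560.3 -152.3] 31
236 142 171 [ 577.7 -183.1] [ 569.8 -150.7] 30
244 142 169 [ 587.4 -181.7] [ 580.  -151.2] 28
252 143 170 [ 597.  -179.1] [ 589.5 -148.5] 28
260 144 170 [ 606.7 -176.6] [ 599.5 -146.8] 27
dir 13.483244 pt at x=522 -196.42941
dir 13.651268 pt at x=522 -161.86469
98 [73, 128, 78] 99 [72, 128, 64] 100 [74, 98, 34] 101 [60, 16, 16] 102 [165, 27, 19] 103 [18, 109, 35] 104 [21, 207, 90] 105 [22, 231, 161] 106 [23, 234, 197] 107 [23, 242, 203] 260 [31, 233, 236] 261 [30, 234, 235] 262 [30, 230, 236] 263 [30, 233, 234] 264 [30, 233, 229] 265 [28, 233, 207] 266 [25, 234, 147] 267 [21, 210, 62] 268 [0, 39, 13] 269 [10, 85, 9] 270 [150, 64, 8] 271 [150, 39, 13] 272 [0, 0, 17] 273 [120, 20, 26] 274 [80, 25, 31] 275 [73, 100, 61] 
tray edge dir 13.705537 y at x=522 -128.0406 [[397.0, -159.0], [406.0, -156.0], [415.0, -154.0], [424.0, -152.0], [434.0, -150.0], [443.0, -147.0], [453.0, -145.0], [463.0, -142.0], [473.0, -140.0], [483.0, -137.0], [494.0, -135.0], [504.0, -132.0], [515.0, -130.0], [527.0, -128.0], [538.0, -124.0], [549.0, -121.0]]
```

jog_arm(moves=[[-0.1, -0.3, 0, 0, 0, 0.02], [-0.2, -0.5, 0, 0, 0, 0], [-0.2, -0.5, 0.4, 0, 0, 0], [-0.16, -0.4, 0.6, 0, 0, 0], [0, -0.1, 0.7, 0, 0, 0], [0, 0, 0.7, 0, 0, 0], [0, 0, 0.4, 0, 0, 0], [0, 0, 0, 0, 0, 0], [0, 0, 0, 0, 0, 0]])

```text
time_s: 7.12
position: [527.8, -179.8, 46.8]
tool_rot: [0.001, -0.118, 0.993, -0.0]
contact_force: [0.0, 0.1, -1.5]
grip_width: 21.0
finger_force: 59.2
```

```bash
python3 w.py w3; python3 -c "
from h import *
go((527.4,-178.3,10.5),103.6)"
```

```text
7.125 [ 527.8 -179.8   46.8] [-0.33  0.42 -0.25  0.9  -0.   -0.56]
shift [0.01 0.03 0.61]
turn [-0.01  0.01 -0.01] q6 -0.56
turn [2.000e-02 1.000e-02 2.249e+01] q6 -0.56
```

View pics/w3.png

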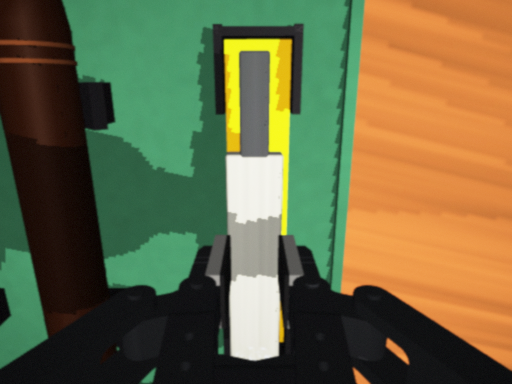

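Blade (centre col 255) hangs over the yellow strip (centre col ≈258), with black end stop at (258,30); the 1.5 mm correction agrees with the calculation.

jog_arm(moves=[[0.01, 0.03, 0.2, 0, 0, 0], [0, 0, 0.2, 0, 0, 0], [0, 0, 0.1, 0, 0, 0], [0, 0, 0.05, 0, 0, 0], [0, 0, 0.04, 0, 0, 0], [0, 0, 0, 0, 0, 0]])

```text
time_s: 7.92
position: [526.0, -177.8, 10.7]
tool_rot: [0.0, -0.118, 0.993, -0.0]
contact_force: [0.2, -0.2, -1.2]
grip_width: 21.1
finger_force: 59.3
```

jog_arm(moves=[[0, 0, 0.02, 0, 0, 0], [0, 0, 0, 0, 0, 0]])

```text
time_s: 8.18
position: [526.0, -177.9, 10.6]
tool_rot: [0.0, -0.118, 0.993, -0.0]
contact_force: [-5.2, 0.7, 11.4]
grip_width: 20.8
finger_force: 61.2
```

Contact with the floor (11 N). Release and retreat.

jog_arm(moves=[[0, 0, 0, 0, 0, 0], [0, 0, 0, 0, 0, 0], [0, 0, 0, 0, 0, 0], [0, 0, 0, 0, 0, 0]], claw=0.5)

```text
time_s: 8.68
position: [525.9, -177.8, 9.2]
tool_rot: [-0.0, -0.118, 0.993, -0.0]
contact_force: [-0.4, -0.2, -0.1]
grip_width: 42.8
finger_force: 0.0
```

jog_arm(moves=[[0, 0, -0.2, 0, 0, 0], [0, 0, -0.5, 0, 0, 0], [0, 0, -0.7, 0, 0, 0], [0, 0, -0.7, 0, 0, 0], [0, 0, -0.7, 0, 0, 0], [0, -0.5, -0.6, 0, 0, 0], [0, -0.6, -0.3, 0, 0, 0], [0, -0.6, 0, 0, 0, 0], [0, 0, 0, 0, 0, 0], [0, 0, 0, 0, 0, 0]], claw=0.5)

```text
time_s: 9.93
position: [549.3, -276.5, 231.5]
tool_rot: [-0.0, -0.118, 0.993, 0.0]
contact_force: [-0.3, 0.2, 0.9]
grip_width: 42.7
finger_force: 0.0
```

```bash
python3 w.py w4
```

```text
9.925 [ 549.3 -276.5  231.5] [-0.47  0.4   0.22  1.39  0.   -0.7 ]
```

View pics/w4.png

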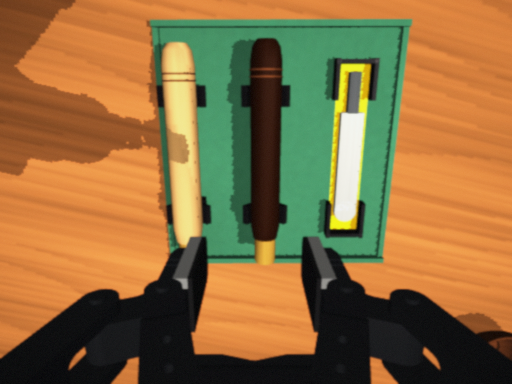

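Blade lies in its compartment, from (355,75) to (344,222). The ash is at (178,42) to about (193,248), with its ferrule hidden by a finger. The walnut is at (265,40) to (264,262). Next I take a second wrist view with the fingers away from the ferrule, for two-view heights.

jog_arm(moves=[[0.4, -0.3, 0, 0, 0, 0], [0.5, -0.4, 0, 0, 0, 0], [0.2, -0.3, 0, 0, 0, 0], [0, 0, 0, 0, 0, 0], [0, 0, 0, 0, 0, 0]])

```text
time_s: 10.6
position: [500.1, -350.1, 231.3]
tool_rot: [0.0, -0.118, 0.993, 0.0]
contact_force: [-1.2, 0.6, 0.7]
grip_width: 42.8
finger_force: 0.0
```

```bash
python3 w.py w5
cat > m5.py <<'E'
from h import *; import pickle
v={}
for n in("w4","w5"):
    i,o=pickle.load(open(n+".pkl","rb"));h=cv2.cvtColor(cv2.imread(f"pics/{n}.png"),cv2.COLOR_BGR2HSV)
    # ash region predicted around lane centre (562,-344,42)
    def pix(P):
        q=rot(i["rotation"]).inv().apply(np.array(P)-i["position"]);return np.array([i["cx"]+i["fx"]*q[0]/-q[2],i["cy"]-i["fy"]*q[1]/-q[2]])
    d=np.array([.972,.235,0]);a,b=pix(np.array([562,-344.,42])-d*115),pix(np.array([562,-344,42])+d*115)
    lo,hi=np.minimum(a,b)-14,np.maximum(a,b)+14;lo=np.maximum(lo,0)
    m=cv2.inRange(h,(8,60,110),(26,200,255));k=np.zeros_like(m);cv2.line(k,tuple(map(int,a)),tuple(map(int,b)),255,46);m&=k
    c,_=blob(m,(*lo,*hi));e=sorted(ends(c),key=lambda p:p[1]);w=min(cv2.minAreaRect(c)[1])
    print(n,a.round(0),b.round(0),np.round(e,1),"w",w,[plane(i,p,42).round(1).tolist() for p in e]);v[n]=(i,e)
    C=[]
    for y in range(int(e[0][1])+15,int(e[0][1])+130,12):
        u=np.flatnonzero(m[y]);P,Q=plane(i,(u[0]-.5,y),42),plane(i,(u[-1]+.5,y),42);C.append((P+Q)/2)
    l=cv2.fitLine(np.array(C,np.float32)[:,:2],cv2.DIST_HUBER,0,.01,.01).ravel();print("axis dir",np.degrees(np.arctan2(l[1],l[0]))%180,"y at 562",l[3]+(562-l[2])*l[1]/l[0])
(i,e),(j,f)=v["w4"],v["w5"]
print("butt",tri(i,e[0],j,f[0]),"far",tri(i,e[1],j,f[1]))
i,o=pickle.load(open("w4.pkl","rb"));h=cv2.cvtColor(cv2.imread("pics/w4.png"),cv2.COLOR_BGR2HSV)
c,_=blob(cv2.inRange(h,(0,0,50),(179,80,255)),(325,55,385,240));e=sorted(ends(c),key=lambda p:p[1]);P=[plane(i,p,14) for p in e];d=P[1]-P[0]
print("blade",np.round(P,1),(P[0]+P[1])/2,np.linalg.norm(d),np.degrees(np.arctan2(d[1],d[0])))
E
python3 m5.py
```

```text
10.6 [ 500.1 -350.1  231.3] [-0.61  0.39  0.2   1.39  0.   -0.85]
w4 [176.  31.] [190. 263.] [[175.7  41.6]
 [190.7 246.7]] w 32.91201400756836 [[458.7, -369.7, 42.0], [654.4, -320.2, 42.0]]
axis dir 12.293951 y at 562 -348.89798
w5 [244. 106.] [246. 314.] [[244.5 117. ]
 [244.5 327. ]] w 29.0 [[459.7, -368.7, 42.0], [691.1, -315.0, 42.0]]
axis dir 13.784642 y at 562 -344.04886
butt (array([ 459.10659748, -368.61390824,   47.20015336]), np.float64(0.280856956262371)) far (array([ 621.83703101, -320.91425633,  117.93328997]), np.float64(19.33841192229374))
blade [[ 442.8 -197.8   14. ]
 [ 597.2 -162.4   14. ]] [ 520.00042418 -180.09067106   14.        ] 158.39428356171172 12.940935735787676
```

View pics/w5.png

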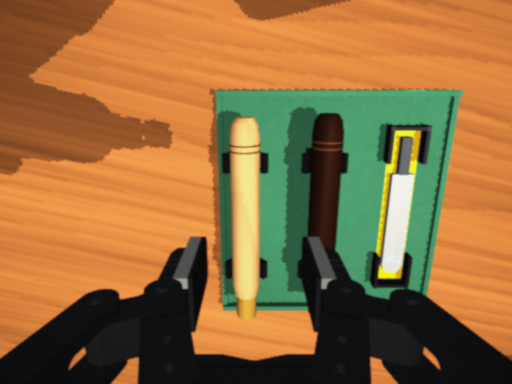

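w5: ash runs from butt (244,117) to ferrule tip (246,319), all clear of the fingers' plane. The blade, at (405,140) to (392,272), measures within 2 mm and 1° of the bed.

jog_arm(moves=[[-0.5, -0.14, 0, 0, 0, -0.02], [-0.56, 0, 0.5, 0, 0, 0], [0, 0, 0.7, 0, 0, 0], [0, 0, 0.7, 0, 0, 0], [0, 0, 0.6, 0, 0, 0], [0, 0, 0.5, 0, 0, 0], [0, 0, 0.3, 0, 0, 0], [0, 0, 0.17, 0, 0, 0], [0, 0, 0, 0, 0, 0]], claw=0.7)

```text
time_s: 11.78
position: [563.5, -343.3, 22.7]
tool_rot: [-0.0, -0.12, 0.993, 0.0]
contact_force: [0.1, -0.2, 0.2]
grip_width: 59.6
finger_force: 0.0
```

jog_arm(moves=[[0, 0, 0, 0, 0, 0], [0, 0, 0, 0, 0, 0], [0, 0, 0, 0, 0, 0], [0, 0, 0, 0, 0, 0], [0, 0, 0, 0, 0, 0]], claw=0)

```text
time_s: 12.4
position: [564.0, -344.2, 24.4]
tool_rot: [0.001, -0.119, 0.993, -0.0]
contact_force: [-0.3, 0.6, 6.9]
grip_width: 28.2
finger_force: 59.2
```

jog_arm(moves=[[0, 0, -0.1, 0, 0, 0], [0, 0, -0.3, 0, 0, 0], [0, 0, -0.5, 0, 0, 0], [0, 0, -0.7, 0, 0, 0], [0, 0, -0.7, 0, 0, 0], [0, 0, -0.7, 0, 0, 0], [0, 0, -0.7, 0, 0, 0], [0, 0, -0.5, 0, 0, 0], [0, 0, -0.2, 0, 0, 0], [0, 0, 0, 0, 0, 0]])

```text
time_s: 13.65
position: [563.5, -344.0, 287.1]
tool_rot: [0.0, -0.119, 0.993, -0.0]
contact_force: [0.1, -0.1, -1.4]
grip_width: 28.0
finger_force: 59.3
```

```bash
python3 w.py w6
cat > m6.py <<'E'
from h import *; import pickle
S,D=r.camera_info("scene"),r.camera_info("side")
a,b=cv2.imread("pics/scene0.png"),cv2.imread("pics/side0.png");ha,hb=[cv2.cvtColor(x,cv2.COLOR_BGR2HSV) for x in(a,b)]
da,_=blob(cv2.inRange(ha,(0,0,120),(179,60,255)),(347,162,360,211))
for s in(30,45,60):
    m=cv2.inRange(hb,(0,0,115),(179,s,255));db,_=blob(m,(208,100,240,140));eb=cv2.fitEllipse(db);print(s,eb,cv2.boundingRect(db),cv2.contourArea(db))
    ea=cv2.fitEllipse(da);print("disc",ea,*[np.round(t,1) for t in tri(S,ea[0],D,eb[0])])
v=np.zeros((400,800,3),np.uint8);v[:,:400]=cv2.resize(b[85:165,140:220+0],(400,400),interpolation=cv2.INTER_NEAREST);v[:,400:]=cv2.resize(b[90:170,190:270],(400,400),interpolation=cv2.INTER_NEAREST)
cv2.imwrite("pics/c6.png",v)
# handle in hand from w6
i,o=pickle.load(open("w6.pkl","rb"));h=cv2.cvtColor(cv2.imread("pics/w6.png"),cv2.COLOR_BGR2HSV);T=rot(o["tool_rot"])
m=cv2.inRange(h,(8,40,110),(27,190,255));c,_=blob(m,(190,0,320,240));x,y,w,hh=cv2.boundingRect(c);print("hand bbox",x,y,w,hh)
z=o["position"][2]+19
for q in(y+hh//4,y+hh//2,y+3*hh//4):
    u=np.flatnonzero(m[q,190:320])+190;print(q,u[0],u[-1],T.inv().apply(plane(i,((u[0]+u[-1])/2,q),z)-o["position"]).round(1))
print("butt in tool",T.inv().apply(plane(i,(x+w/2,y),z+5)-o["position"]))
E
python3 m6.py
```

```text
13.65 [ 563.5 -344.   287.1] [-0.55  0.48  0.49  1.58 -0.   -0.79]
30 ((221.3369598388672, 110.54886627197266), (3.0282864570617676, 13.473567962646484), 43.04779052734375) (217, 106, 11, 11) 18.5
disc ((352.0308837890625, 188.5818328857422), (6.713225364685059, 44.6005859375), 8.493224143981934) [598.5 279.4 258.3] 18.7
45 ((213.97982788085938, 135.76531982421875), (5.869030952453613, 16.8748779296875), 111.04612731933594) (208, 131, 17, 9) 55.0
disc ((352.0308837890625, 188.5818328857422), (6.713225364685059, 44.6005859375), 8.493224143981934) [545.7 267.5 212.1] 4.3
60 ((213.83590698242188, 135.56024169921875), (6.1261305809021, 17.40597152709961), 112.31478881835938) (208, 130, 17, 10) 57.5
disc ((352.0308837890625, 188.5818328857422), (6.713225364685059, 44.6005859375), 8.493224143981934) [545.8 267.8 212.4] 3.7
hand bbox 190 0 130 240
60 190 284 [ 81.8  -5.2 -19. ]
120 190 296 [ 61.8  -3.4 -19. ]
180 190 293 [ 39.8  -4.2 -19. ]
butt in tool [ 98.82602312   0.83119444 -24.02360371]
```

View pics/c6.png

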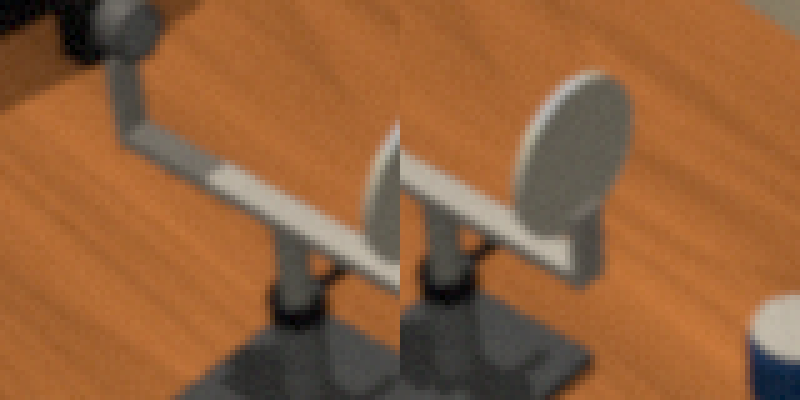

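Side crop: disc's back face centre is at about (575,157) of the crop, i.e. image (225,121.4). Lens face is at (130,30), i.e. image (166,91).

```bash
cat > m7.py <<'E'
from h import *; import pickle
S,D=r.camera_info("scene"),r.camera_info("side")
d,e1=tri(S,(353.5,187.3),D,(225,121.4));l,e2=tri(S,(463.2,198),D,(166,91));print("disc",d,e1,"lens",l,e2,"mid",(d+l)/2,"dist",np.linalg.norm(d-l))
i,o=pickle.load(open("w1.pkl","rb"));im=cv2.imread("pics/w1.png");h=cv2.cvtColor(im,cv2.COLOR_BGR2HSV)
c,_=blob(cv2.inRange(h,(0,0,30),(179,90,140)),(395,240,512,330));q=cv2.approxPolyDP(cv2.convexHull(c),3,True)[:,0];print([(p.tolist(),plane(i,p,12).round(0).tolist()) for p in q])
for p in((400,256),(507,272)):print(p,plane(i,p,12).round(1))
E
python3 m7.py
```

```text
disc [586.73134074 269.53998484 242.77451127] 10.878895182408813 lens [549.1113522  495.1700387  241.33875387] 1.5643034580954527 mid [567.92134647 382.35501177 242.05663257] dist 228.74930850590215
[([402, 265], [524.0, 308.0, 12.0]), ([408, 257], [512.0, 310.0, 12.0]), ([507, 277], [496.0, 433.0, 12.0]), ([492, 311], [544.0, 441.0, 12.0]), ([477, 322], [564.0, 432.0, 12.0]), ([454, 317], [567.0, 402.0, 12.0]), ([423, 296], [553.0, 351.0, 12.0])]
(400, 256) [514.4 300.5  12. ]
(507, 272) [490.2 429.4  12. ]
```

jog_arm(moves=[[0.2, 0.3, 0, 0, 0, 0], [0.2, 0.6, 0, 0, 0, 0], [0.2, 0.85, 0, 0, 0, 0], [0.2, 0.85, 0, 0, 0, 0], [0.2, 0.85, 0, 0, 0, 0], [0, 0.85, 0, 0, 0, 0], [0, 0.85, 0, 0, 0, 0], [0, 0.85, 0, 0, 0, 0], [0, 0.85, 0, 0, 0, 0], [0, 0.6, 0, 0, 0, 0], [0, 0.3, 0, 0, 0, 0], [0, 0, 0, 0, 0, 0]])

```text
time_s: 15.2
position: [394.0, 94.4, 285.9]
tool_rot: [-0.001, -0.12, 0.993, -0.0]
contact_force: [-0.4, -0.4, -1.5]
grip_width: 28.5
finger_force: 59.4
```

```bash
python3 -c "
from h import *
o=r.get_obs();print(o['position'],o['qpos'],o['finger_force'])
go((330,340,287),100)"
```

```text
[394.02743988  94.38890753 285.85773534] [ 2.35166322e-01  1.88663706e-02 -1.34809104e-01  1.41932130e+00
 -6.30670955e-05 -6.38659542e-03] 59.41931962966919
shift [ 0.06  4.23 -0.02]
turn [-0.   -0.02  0.48] q6 -0.01
turn [ 2.000e-02 -0.000e+00 -2.202e+01] q6 -0.01
```

jog_arm(moves=[[0.06, 0.3, 0, 0, 0, 0], [0, 0.6, 0, 0, 0, 0], [0, 0.7, 0, 0, 0, 0], [0, 0.7, 0, 0, 0, 0], [0, 0.7, 0, 0, 0, 0], [0, 0.6, 0, 0, 0, 0], [0, 0.4, 0, 0, 0, 0], [0, 0.23, 0, 0, 0, 0.24], [0, 0, 0, 0, 0, 0.24], [0, 0, 0, 0, 0, 0], [0, 0, 0, 0, 0, 0]])

```text
time_s: 16.58
position: [331.7, 338.5, 287.0]
tool_rot: [-0.0, -0.086, 0.996, -0.0]
contact_force: [-0.6, -0.7, -1.3]
grip_width: 28.2
finger_force: 59.5
```

Run:
```python
from h import *
o=r.get_obs();print(o['position'],o['qpos'],o['finger_force'])
go((471,363,224.4),100,o)
a,b=r.camera("scene"),r.camera("side");cv2.imwrite("pics/s8.png",a);cv2.imwrite("pics/d8.png",b)
v=np.zeros((600,800,3),np.uint8)
v[:,:400]=cv2.resize(a[120:330,330:470],(400,600));v[:,400:]=cv2.resize(b[60:240,90:210],(400,600));cv2.imwrite("pics/c8.png",v)
```

```text
[331.65997132 338.53474743 287.01578588] [ 7.95761614e-01  1.37007141e-01 -4.38384186e-04  1.43367038e+00
 -1.63636033e-04  6.24222770e-01] 59.48851078748703
shift [-2.36  0.01  1.04]
turn [-0.   -0.   -0.02] q6 0.62
turn [-0.    0.   22.48] q6 0.62
```

View pics/c8.png

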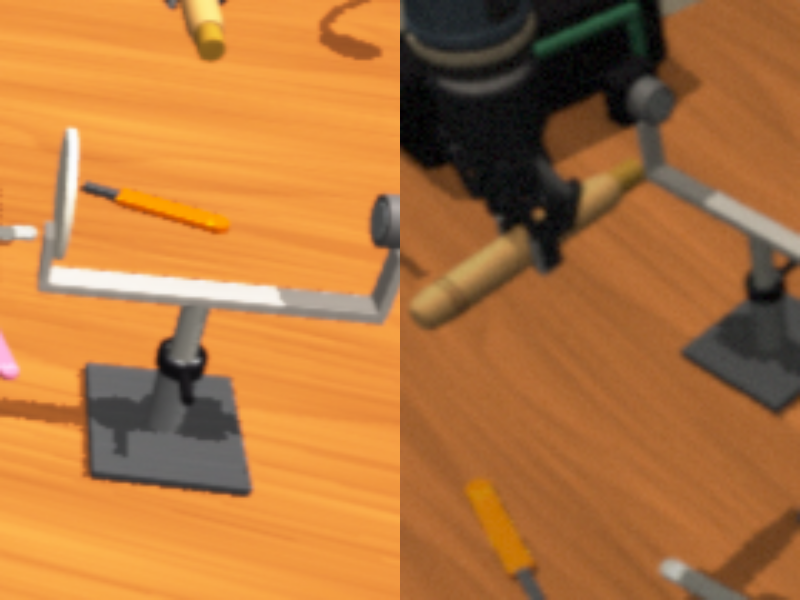

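Handle is held firmly, ferrule at crop (210,40) left and (630,170) right, with the stand clear. Move it in at height, then lower.

jog_arm(moves=[[-0.3, 0, 0, 0, 0, 0], [-0.5, 0, 0, 0, 0, 0], [-0.5, 0, 0.1, 0, 0, 0], [-0.5, 0, 0.2, 0, 0, 0], [-0.36, 0, 0.2, 0, 0, 0], [-0.2, 0, 0.2, 0, 0, 0], [0, 0, 0.2, 0, 0, 0], [0, 0, 0.14, 0, 0, 0], [0, 0, 0, 0, 0, 0], [0, 0, 0, 0, 0, 0]])

```text
time_s: 17.92
position: [470.6, 363.8, 225.4]
tool_rot: [0.0, -0.086, 0.996, 0.0]
contact_force: [-0.5, 0.5, -1.2]
grip_width: 28.3
finger_force: 59.5
```

```bash
python3 w.py w9
python3 - <<'E'
from h import *
a,b=r.camera("scene"),r.camera("side");cv2.imwrite("pics/s9.png",a);cv2.imwrite("pics/d9.png",b)
v=np.zeros((600,800,3),np.uint8)
v[:300,:400]=cv2.resize(a[150:255,340:480],(400,300));v[:300,400:]=cv2.resize(b[75:150,140:240],(400,300));v[300:,:400]=cv2.resize(cv2.imread("pics/w9.png"),(400,300))
v[300:,400:]=cv2.resize(a[150:270,80:240],(400,300));cv2.imwrite("pics/c9.png",v)
E
```

```text
17.925 [470.6 363.8 225.4] [ 0.66  0.36  0.15  1.36 -0.    0.49]
```

View pics/c9.png

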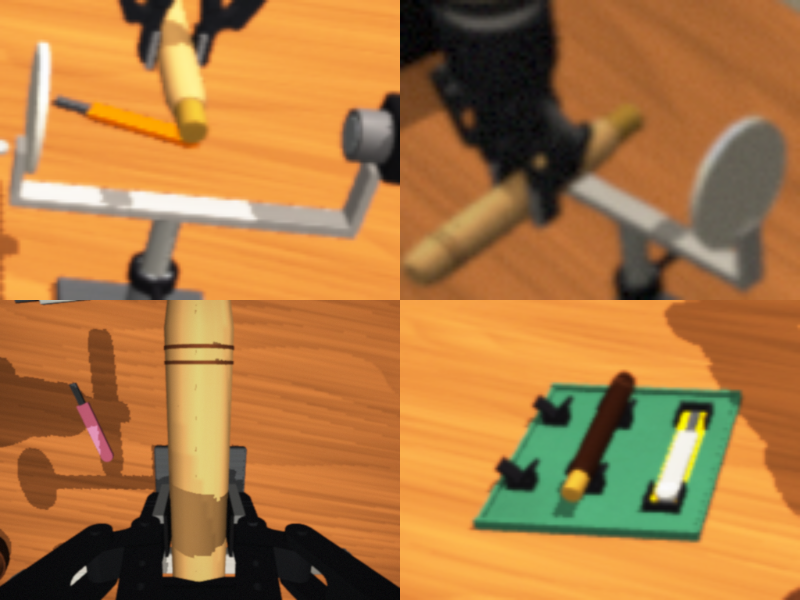

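The ferrule sits within about 2 px of the lens–disc midpoint in both views: scene crop (191,115) against (195,121), side crop (625,120) against (620,124). Blade and walnut are in place in the tray. I'll check position and level by triangulation.

Run:
```python
from h import *
import pickle
S,D=r.camera_info("scene"),r.camera_info("side");i,o=pickle.load(open("w9.pkl","rb"))
f,e=tri(S,(406.9,190.3),D,(196.2,105));print("ferrule",f,e,"expected TCP+98:",o["position"]+rot(o["tool_rot"]).apply([-98,0,-17.6]))
h=cv2.cvtColor(cv2.imread("pics/w9.png"),cv2.COLOR_BGR2HSV)
# level: apparent handle width vs distance from camera, at rows near fingers and near butt
g=cv2.imread("pics/w9.png");T=rot(o["tool_rot"])
m=cv2.inRange(h,(12,40,90),(27,165,255))
for v in(70,100,130,160,190):
    row=cv2.GaussianBlur(g,(1,5),0)[v].astype(float);s=np.abs(np.gradient(row,axis=0)).sum(1)
    L=200+s[200:235].argmax();Rr=280+s[280:315].argmax();c=((L+Rr)/2,v)
    p,d=ray(i,c);A,B=ray(i,(L,v))[1],ray(i,(Rr,v))[1];ang=np.arccos(A@B)/2;q=p+d*15/np.sin(ang);print(v,L,Rr,T.inv().apply(q-o["position"]).round(1))
```

```text
ferrule [570.24042411 378.6655882  247.33939244] 10.223588202878068 expected TCP+98: [567.10425599 380.60760647 243.08286856]
70 211 294 [ 78.9  -0.  -10.2]
100 211 294 [ 68.5  -0.  -13.3]
130 212 291 [ 57.2  -0.4 -10.2]
160 213 291 [ 45.9  -0.3 -11.9]
190 215 314 [ 43.    3.7 -41.8]
```

```bash
python3 -c "
from workcell import r
print(r.sign_off())"
```

```text
the job is handed in; nothing more can be done
None
```

The job is handed in, with no pass/fail result returned: the blade lies released in its compartment, and the ash handle is held at the inspection stand with its ferrule about 6 mm from the view point by my last triangulation.

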